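# Set the carving spindle's speed by its edge thumbwheel

## Robot

A 6-joint arm with a two-finger parallel gripper is mounted at the origin on the work surface. World frame = base frame: x ahead of the robot, y to its left, z up, the work surface at z = 0. Lengths are in m, angles in rad, forces in N, time in s.
With the tool pointing down it reaches from about 0.3 to 0.875 m from the base axis. Payload 6.4 kg.
Tool frame: the origin (TCP) lies where the fingers leave the gripper's body, on its centre line; the fingertips stand 73 mm ahead of it and the grasp point (between the pads) lies 54 mm ahead of it; z points along the fingers, y is the line along which they close (so a half turn about z gives the same grasp; the last joint's range is limited). The gripper opens to 85 mm and grips with 20 to 120 N. Pads are 22 mm wide; open, the fingers measure 114 mm over their backs; the gripper's body (76 mm by 85 mm) begins 54 mm behind the grasp point. The pads swing forward as they close: fully open they stand 13 mm farther back than shut.
Start: joints at [0.898, 0.181, 1.607, -0, 1.354, -0.206], TCP at [0.259, 0.514, 0.304] pointing down, gripper open.
Joint ranges: [-2.99, 2.99], [-0.89, 2.07], [0.3, 2.58], [-1.14, 4.28], [0, 2.63], [-3.12, 3.12]. Speed limits (rad/s): [2.57, 2.57, 3.01, 3.14, 3.14, 3.14].

## Interface

Orientations are given as a unit quaternion [w, x, y, z].
In Python, from bench import ctrl gives the robot as it stands.
- The arm moves only by the tool carry_out, never from a script. Its argument "steps" is one flat list of numbers, 7 for each row, row after row: the shift along the tool's x, y, z in m, then the turn, a rotation vector about the tool's x, y, z in rad, then the opening, from 0 (shut) to 1 (fully open). In form: [dx, dy, dz, wx, wy, wz, claw, dx, dy, dz, wx, wy, wz, claw, ...]. A call has 1 to 20 rows; each row is the pose to reach, as a shift and turn from the pose commanded when the call began, along the tool's axes at that moment; what a row does not reach only later rows make up. A row lasts 1/10 s, in which the tool goes at most 50 mm and 8.59 degrees, less where a joint would pass 70% of its speed; a pose out of reach is approached as far as the arm can. A call with a gripper value outside its range is refused whole. The fingers move at their own pace and stop on an object; the grip force is fixed at half the most. Time passes only in rows, so rows that repeat a pose let the fingers close. It gives the time, the measured TCP pose, the force, the opening and the grip force at its end, in the units of the state.
- ctrl.get_obs(): the state, without advancing time (a new reading comes with each control period).
- ctrl.camera(name): name is "scene" or "top" or "wrist"; returns the picture (480x640x3 uint8, red, green, blue); there is no depth.
- ctrl.camera_params(name): a dict with "vertical_fov" (degrees; the focal length in pixels is half the picture's height over the tangent of half this angle, whatever the lens; pixels are square), "cx", "cy" (the principal point, pixels), "k1" (the pictures are not rectified: a ray, as slopes to the right and down, at radius r is drawn at 1 + k1 r^2 times it, then the intrinsics apply), "cam_to_world" (4x4, takes a point from camera to world coordinates); the wrist camera has in their place "hand_eye" (4x4, takes a point from camera to tool coordinates, whose origin is the TCP and whose axes are the flange's). Camera axes: x right, y down, z forward; pixel columns grow to the right and rows downward; lengths in m; the calibration is good to about 2 mm. A picture is of the moment at which its call begins: read the wrist's pose just before it. camera_params takes no time and is no camera call.
- ctrl.hand_in(): hands the job in; it is judged then, once.
The state is a dict: "time_s": time; "q": joint angles; "dq": joint speeds; "joint_efforts": joint torques, N m; "eef_pos": TCP position; "eef_rot": TCP orientation; "wrist_force": force on the tool from outside, world axes, zero at the start; "torque": the same for the moment, N m; "opening": opening from 0.0 (shut) to 1.0 (fully open); "grasp_force": force on a finger pad.
Only numpy, scipy, OpenCV 4.12 (cv2) and the standard library are available. Lean on these libraries where they do the work, as an engineer would, in place of code of your own. Each camera call takes 0.05 s, during which the arm holds its last target. There are 200 camera calls.

## Task

With one light fingertip, roll the thumbwheel on the green spindle control until the black needle lines up with the red rider, and take the finger off; then press the green start button fully and let it come back. Never lean on the wheel or the box with more than 18 N, do not press start before the needle is set, and leave the chess pieces and tools around it where they are.

Things in the scene. Friction and masses are not known exactly. Their poses are not given: they have to be found in the camera images.
- control_box: Fixed green-cased spindle speed control with a flat aluminium top, 160 (its x) x 220 (its y) x 80 mm high; origin at the centre of its underside, panel top 80 mm above it, z up. Its x runs along the wheel's slot and the scale, away from the robot at yaw 0. Pressing the box or its wheel with more than 18 N damages it.
- slot_mid (a point): Middle of the thumbwheel's slot (60 mm along the box's x, 16 mm along its y), level with the panel's top, 60 mm to +y of the box's centre. The wheel's crown stands 4 to 12 mm above this point: the worn wheel is out of true by up to 4 mm, so the height differs each time, changes as it turns, is not read out and must be felt. Its rubber hub gives 1 mm for every 14 N.
- thumbwheel (a joint): Angle (rad) of the black ribbed edge wheel, radius 28 mm, 12 mm wide, axle level along the box's y, stops at -1.6 and 1.6. It grows as the crown is dragged to the box's +x; 28 mm of drag without slip is 1 rad, within 15 percent. Turning takes 2.5 N along the rim, so a fingertip must press with 4 N or more, 6 to 10 N to be sure. It stays where it is left.
- needle_mark (a point): Black needle on the white scale between wheel and button, 4 x 20 mm, flat on the panel, not to be touched; the wheel drives it along the box's x, 24 mm per rad, towards +x as the wheel's angle grows. This point: mid-width of the needle, on the scale's centre line (the needle lies to -y of it).
- rider_mark (a point): Red rider, a flat bar 4 x 20 mm on the wheel's side of the same scale, marking the wanted setting; it stays put. This point: mid-width of the bar, on the scale's centre line. The needle is lined up when both points have the same x in the box's frame.
- start (a joint): Travel (m) of the green round start button, 0 released to 0.006 fully down; springy, 5 N fully down, then a hard stop that stands 40 N; comes back by itself.
- start_top (a point): Centre of the top face of the green start button (28 mm across), at 20 mm to -x and 62 mm to -y of the box's centre; pressed straight down.
- pawn_box: Bystander: pale boxwood pawn standing on the box's far corner on the button's side, 24 mm across the foot, 47 mm tall; origin at the centre of its foot
- pawn_bench: Bystander: black ebony pawn standing on the bench beside the box on the wheel's side, 24 mm across the foot, 47 mm tall; origin at the centre of its foot
- knight: Bystander: half-turned ebony knight standing on the bench beside the box on the button's side, 34 mm across the foot, 65 mm tall; origin at the centre of its foot
- calipers: Bystander: brass calipers lying flat, 150 x 60 x 8 mm; origin under the middle of the beam
- rasp: Bystander: steel rasp with a beech handle lying flat, 285 x 24 x 24 mm; origin under the joint of blade and handle, blade to its +x
- pawn_jar: Bystander: green glass jar of pawns with a cork, 88 mm across, 130 mm tall; origin at the centre of its foot

How it is judged:
By the outcome, as a careful person would: the job done as asked, in the order asked, and still so for the second after the job is handed in, with the robot touching nothing.
It also fails if it takes over 67 s, if anything falls off the work surface, if the arm or the gripper's body presses on something with over 40 N, if the wrist force passes 120 N, or if a joint passes its speed limit or range.

## Working session

There is one attempt and no reset: what is moved stays moved. The work goes in short steps, Python scripts to look and compute and a tool call to move; the robot and the scene stay as the last step left them, time stands still between calls to the robot, and variables do not carry over. Pictures are saved under pics/ and viewed, at most 10 in all, crops included, and the job is handed in when it is done.

Besides the shell and the picture viewer there is one more tool, called after "Emit:" by a JSON object that holds its "fn" and its "kwargs", one argument or row to a line. carry_out: Moves the arm, as the interface text tells. Its arguments: {"type":"object","properties":{"steps":{"type":"array"}},"required":["steps"]}

```bash
mkdir -p pics; cat > h.py <<'E'
import numpy as np, cv2
from bench import ctrl
from scipy.spatial.transform import Rotation as R
def snap(n,f):
    o=ctrl.get_obs(); im=ctrl.camera(n); cv2.imwrite('pics/'+f,im[:,:,::-1]); return o,im
def ray(n,uv,o=None):
    p=ctrl.camera_params(n); f=240/np.tan(np.radians(p['vertical_fov'])/2)
    K=np.array([[f,0,p['cx']],[0,f,p['cy']],[0,0,1]])
    d=cv2.undistortPoints(np.array(uv,float).reshape(-1,1,2),K,np.array([p['k1'],0,0,0,0.]))[:,0]
    d=np.c_[d,np.ones(len(d))]
    if n=='wrist':
        T=np.eye(4);w=o['eef_rot'];T[:3,:3]=R.from_quat([w[1],w[2],w[3],w[0]]).as_matrix();T[:3,3]=o['eef_pos'];M=T@np.array(p['hand_eye'])
    else: M=np.array(p['cam_to_world'])
    return M[:3,3],d@M[:3,:3].T
def plane(n,uv,z,o=None):
    c,d=ray(n,uv,o); return c+d*((z-c[2])/d[:,2])[:,None]
E
python3 - <<'E'
from h import *
o,_=snap('top','top.png'); snap('scene','scene.png')
print(o['eef_rot'],o['eef_pos'],o['wrist_force'])
print(ctrl.camera_params('top'),ctrl.camera_params('wrist'))
E
```

```text
[-3.90812215e-04  2.31319412e-01  9.72877443e-01 -8.10552592e-04] [0.25850157 0.51313388 0.30298043] [ 0.18153265 -0.27006291  0.58016412]
{'vertical_fov': 44.314451450464325, 'cx': 316.18226588208955, 'cy': 229.23920074388298, 'k1': -0.15905215157330238, 'cam_to_world': array([[-0.00827805, -0.99888645,  0.04644709,  0.46084676],
       [-0.99996438,  0.0081925 , -0.002032  ,  0.06012051],
       [ 0.00164922, -0.04646226, -0.99891868,  1.54445017],
       [ 0.        ,  0.        ,  0.        ,  1.        ]])} {'vertical_fov': 68.3724244532153, 'cx': 319.2076865161997, 'cy': 240.71748581569753, 'k1': -0.03174542627988178, 'hand_eye': array([[ 2.29963817e-04, -9.55372902e-01, -2.95402379e-01,
         7.66297815e-02],
       [ 9.99999730e-01,  4.25758141e-04, -5.98485483e-04,
        -2.61287085e-04],
       [ 6.97546781e-04, -2.95402162e-01,  9.55372742e-01,
        -6.95307310e-02],
       [ 0.00000000e+00,  0.00000000e+00,  0.00000000e+00,
         1.00000000e+00]])}
```

View pics/top.png

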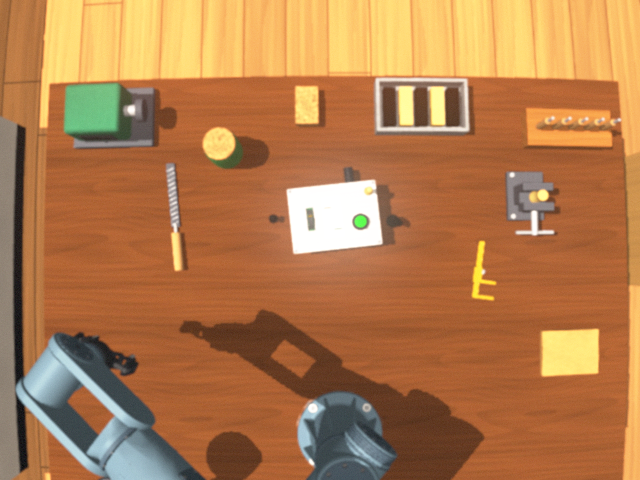

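View pics/scene.png

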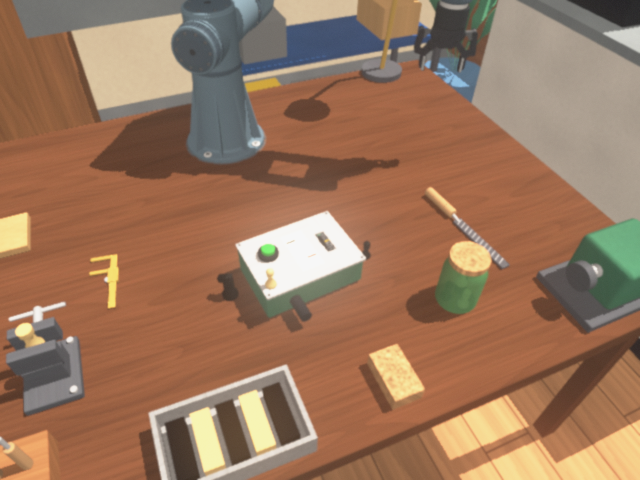

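The top view shows the panel with corners near (288,188), (379,180), (383,245) and (293,254). The wheel is at (310,219), the button at (361,222), the near-side pawn at (273,218), and the box pawn at (369,190).

```bash
python3 - <<'E'
from h import *
im=cv2.imread('pics/top.png'); hsv=cv2.cvtColor(im,cv2.COLOR_BGR2HSV)
m=((hsv[...,1]<60)&(hsv[...,2]>150)).astype(np.uint8); m[:150]=0;m[300:]=0;m[:,:250]=0;m[:,420:]=0
c=max(cv2.findContours(m,0,2)[0],key=cv2.contourArea)
b=cv2.boxPoints(cv2.minAreaRect(c)); P=plane('top',b,0.08); print(b,P)
print('ctr',P.mean(0))
g=((hsv[...,0]>50)&(hsv[...,0]<70)&(hsv[...,1]>180)&(hsv[...,2]>150)).astype(np.uint8); g[:180]=0; g[300:]=0
ys,xs=np.nonzero(g); print('btn',plane('top',[[xs.mean(),ys.mean()]],0.088), 'wheel',plane('top',[[310,219]],0.085))
E
```

```text
[[286.02435 188.21951]
 [375.36584 178.2927 ]
 [382.67072 244.03659]
 [293.32922 253.96341]] [[ 0.63214684  0.13163503  0.08      ]
 [ 0.65547999 -0.09216786  0.08      ]
 [ 0.49069221 -0.10812897  0.08      ]
 [ 0.4679313   0.1144108   0.08      ]]
ctr [0.56156259 0.01143725 0.08      ]
btn [[ 0.55305299 -0.05537753  0.088     ]] wheel [[0.55426462 0.07227973 0.085     ]]
```

Emit:
{"fn": "carry_out", "kwargs": {
  "steps": [-0.522,-0.278,0.023,0,0,-0.555,0,-0.522,-0.278,0.023,0,0,-0.555,0,-0.522,-0.278,0.023,0,0,-0.555,0,-0.522,-0.278,0.023,0,0,-0.555,0,-0.522,-0.278,0.023,0,0,-0.555,0,-0.522,-0.278,0.023,0,0,-0.555,0,-0.522,-0.278,0.023,0,0,-0.555,0,-0.522,-0.278,0.023,0,0,-0.555,0,-0.522,-0.278,0.023,0,0,-0.555,0,-0.522,-0.278,0.023,0,0,-0.555,0,-0.522,-0.278,0.023,0,0,-0.555,0,-0.522,-0.278,0.023,0,0,-0.555,0,-0.522,-0.278,0.023,0,0,-0.555,0,-0.522,-0.278,0.023,0,0,-0.555,0,-0.522,-0.278,0.023,0,0,-0.555,0,-0.522,-0.278,0.023,0,0,-0.555,0,-0.522,-0.278,0.023,0,0,-0.555,0,-0.522,-0.278,0.023,0,0,-0.555,0]
}}

```text
time_s: 1.9
eef_pos: [0.5994, 0.0315, 0.2812]
eef_rot: [0.0, -0.045, 0.999, 0.0]
wrist_force: [-0.2, -0.7, 0.0]
opening: -0.003
grasp_force: 0.0
```

```bash
python3 - <<'E'
from h import *
o,_=snap('wrist','w1.png'); import pickle; pickle.dump(o,open('w1.pkl','wb'))
print(o)
E
```

```text
{'time_s': 1.9, 'q': array([-1.45031360e-01,  2.56122173e-01,  1.56403185e+00,  6.91696591e-05,
        1.32114583e+00, -1.80574676e+00]), 'dq': array([-0.00848892,  0.00202487, -0.00268775, -0.00211638, -0.00078059,
       -0.00141474]), 'joint_efforts': array([-2.50378781e-02, -4.77312863e+01, -3.46136034e+01, -6.69471910e-05,
        2.99264175e-03,  3.20190971e-03]), 'eef_pos': array([0.59941718, 0.03151755, 0.28118106]), 'eef_rot': array([ 1.50094230e-04, -4.49358622e-02,  9.98989863e-01,  5.26332957e-06]), 'wrist_force': array([-0.16983522, -0.6948552 ,  0.049046  ]), 'torque': array([ 0.01335166, -0.03368882,  0.02126597]), 'grasp_force': 0.0, 'opening': -0.002676326890371379}
```

View pics/w1.png

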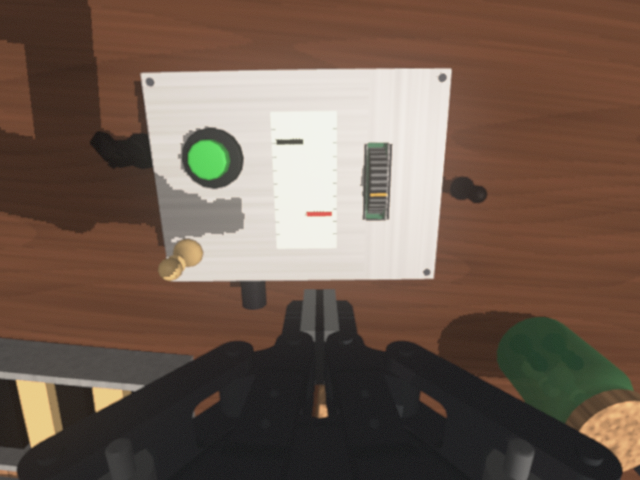

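The wrist view shows the needle at (290,142), rider at (319,214), wheel at (377,181), button at (210,160), and panel corners at (142,73), (450,69), (434,278) and (166,281). The needle has to move towards +x.

```bash
cat >> h.py <<'E'
def marks(im):
    """sub-pixel needle, rider centres on a wrist RGB picture's scale (needs panel upright in it)"""
    hsv=cv2.cvtColor(im,cv2.COLOR_RGB2HSV)
    red=((hsv[...,1]>110)&((hsv[...,0]<8)|(hsv[...,0]>172))&(hsv[...,2]>120)).astype(np.uint8)
    blk=(hsv[...,2]<110).astype(np.uint8)
    def blobs(m):
        n,_,s,c=cv2.connectedComponentsWithStats(m); return [(c[i],s[i]) for i in range(1,n) if 25<s[i][4]<900 and s[i][2]>2*s[i][3]]
    return blobs(red),blobs(blk)
E
python3 - <<'E'
from h import *
import pickle
o=pickle.load(open('w1.pkl','rb')); im=cv2.imread('pics/w1.png')[:,:,::-1].copy()
r,b=marks(im); print(r,b)
P=plane('wrist',[[142,73],[450,69],[434,278],[166,281]],0.08,o); print(P)
c=P.mean(0); ex=(P[2]+P[3]-P[0]-P[1])[:2]; ex/=np.linalg.norm(ex); ey0=(P[1]+P[2]-P[0]-P[3])[:2]
print(c,'yaw',np.degrees(np.arctan2(ex[1],ex[0])),np.degrees(np.arctan2(-ey0[0],ey0[1])), np.linalg.norm(P[1]-P[0]),np.linalg.norm(P[2]-P[1]))
yaw=np.arctan2(-ey0[0],ey0[1]); A=np.array([[np.cos(yaw),np.sin(yaw)],[-np.sin(yaw),np.cos(yaw)]])
for n,uv,z in [('needle',[290,142],.08),('rider',[319,214],.08),('wheel',[377,181],.085),('slotends',[378,143],.08),('s2',[377,220],.08),('btn',[209,160],.09)]:
    p=plane('wrist',[uv],z,o)[0]; print(n,p,A@(p-c)[:2])
E
```

```text
[(array([318.62365591, 213.48387097]), array([307, 212,  24,   4,  93], dtype=int32))] [(array([262.46107784,   1.56287425]), array([232,   0,  50,   7, 167], dtype=int32)), (array([341.02702703,   1.24324324]), array([318,   0,  43,   5, 111], dtype=int32)), (array([574.58365759,   8.12451362]), array([484,   0, 156,  22, 771], dtype=int32)), (array([626.76146789,   1.4587156 ]), array([606,   0,  34,   6, 109], dtype=int32)), (array([222.22368421,  27.23684211]), array([206,  24,  32,   7,  76], dtype=int32)), (array([583.30612245,  30.81632653]), array([571,  28,  24,   6,  49], dtype=int32)), (array([618.60714286,  37.20408163]), array([598,  30,  42,  13, 196], dtype=int32)), (array([407.5483871 ,  36.03225806]), array([400,  35,  15,   3,  31], dtype=int32)), (array([532.7189729 ,  96.82738944]), array([486,  88, 112,  19, 701], dtype=int32)), (array([524.48603352, 138.17877095]), array([492, 133,  69,  11, 179], dtype=int32)), (array([289.6       , 141.38461538]), array([278, 140,  24,   4,  65], dtype=int32)), (array([603.76951673, 172.52788104]), array([572, 168,  68,   8, 2
[... 1270 characters left out ...]
29,  10, 148], dtype=int32))]
[[ 0.49378761 -0.10393241  0.08      ]
 [ 0.47202877  0.11278935  0.08      ]
 [ 0.63014985  0.13045836  0.08      ]
 [ 0.65315364 -0.09211242  0.08      ]]
[0.56227997 0.01180072 0.08      ] yaw 5.306550707794659 5.818191834322452 0.21781131174528737 0.1591052108784032
needle [0.53223254 0.00402065 0.08      ] [-0.03068132 -0.00469402]
rider [0.5846222  0.03029422 0.08      ] [0.02410186 0.01613335]
wheel [0.55435274 0.07119716 0.085     ] [-0.00186524  0.05989406]
slotends [0.5270322  0.06899019 0.08      ] [-0.02926877  0.060468  ]
s2 [0.58530076 0.07625922 0.08      ] [0.0294365  0.06179277]
btn [ 0.54958258 -0.05289625  0.09      ] [-0.01919045 -0.06307652]
```

Emit:
{"fn": "carry_out", "kwargs": {
  "steps": [0.047,0.0436,0.05,0,0,0,0,0.047,0.0436,0.08,0,0,0,0,0.047,0.0436,0.1,0,0,0,0,0.047,0.0436,0.109,0,0,0,0,0.047,0.0436,0.109,0,0,0,0,0.047,0.0436,0.109,0,0,0,0,0.047,0.0436,0.109,0,0,0,0]
}}

```text
time_s: 2.65
eef_pos: [0.5508, 0.0692, 0.1738]
eef_rot: [0.002, -0.044, 0.999, -0.0]
wrist_force: [0.4, -0.2, 0.8]
opening: 0.002
grasp_force: 0.0
```

```bash
python3 - <<'E'
from h import *
o,_=snap('wrist','w2.png'); print(o['wrist_force'],o['eef_pos'],o['time_s'])
E
```

```text
[ 0.35311579 -0.15346236  0.8160298 ] [0.55075043 0.06921664 0.17381851] 2.65
```

View pics/w2.png

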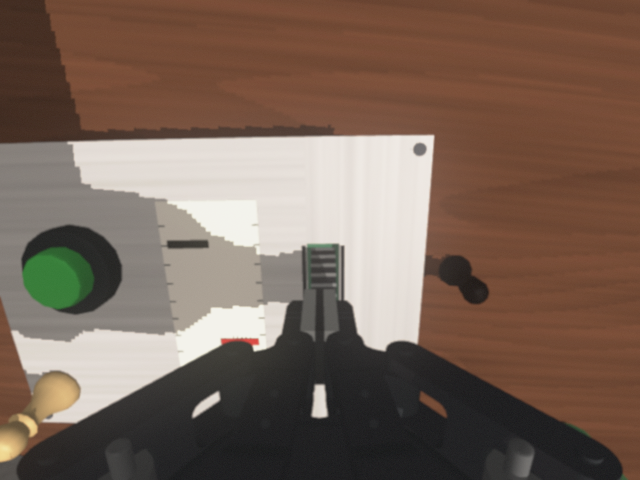

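The finger is over the wheel (finger tip at (320,300), wheel at (323,268)), with the needle at (188,244) and the rider at (240,342) both in view. Next I feel downwards for the crown.

Emit:
{"fn": "carry_out", "kwargs": {
  "steps": [0,0,0.002,0,0,0,0,0,0,0.004,0,0,0,0,0,0,0.005,0,0,0,0,0,0,0.005,0,0,0,0,0,0,0.005,0,0,0,0]
}}

```text
time_s: 3.2
eef_pos: [0.5491, 0.0696, 0.1668]
eef_rot: [-0.0, -0.044, 0.999, -0.0]
wrist_force: [0.8, -0.4, 0.1]
opening: 0.001
grasp_force: 0.0
```

Emit:
{"fn": "carry_out", "kwargs": {
  "steps": [0,0,0.001,0,0,0,0,0,0,0.001,0,0,0,0,0,0,0.001,0,0,0,0]
}}

```text
time_s: 3.5
eef_pos: [0.5491, 0.0696, 0.1658]
eef_rot: [-0.0, -0.044, 0.999, 0.0]
wrist_force: [-1.1, 0.0, -0.3]
opening: -0.001
grasp_force: 0.0
```

Emit:
{"fn": "carry_out", "kwargs": {
  "steps": [0,0,0.001,0,0,0,0,0,0,0.001,0,0,0,0,0,0,0.001,0,0,0,0]
}}

```text
time_s: 3.8
eef_pos: [0.5491, 0.0696, 0.1648]
eef_rot: [-0.0, -0.044, 0.999, 0.0]
wrist_force: [0.2, 0.1, 0.4]
opening: 0.003
grasp_force: 0.0
```

Emit:
{"fn": "carry_out", "kwargs": {
  "steps": [0,0,0.001,0,0,0,0,0,0,0.001,0,0,0,0,0,0,0.001,0,0,0,0]
}}

```text
time_s: 4.1
eef_pos: [0.5491, 0.0696, 0.1639]
eef_rot: [-0.0, -0.044, 0.999, 0.0]
wrist_force: [0.2, -0.5, -0.3]
opening: 0.003
grasp_force: 0.0
```

Emit:
{"fn": "carry_out", "kwargs": {
  "steps": [0,0,0.001,0,0,0,0,0,0,0.001,0,0,0,0,0,0,0.001,0,0,0,0]
}}

```text
time_s: 4.4
eef_pos: [0.5493, 0.0696, 0.163]
eef_rot: [0.0, -0.044, 0.999, -0.0]
wrist_force: [0.0, -0.9, 0.6]
opening: -0.004
grasp_force: 0.5
```

Emit:
{"fn": "carry_out", "kwargs": {
  "steps": [0,0,0.001,0,0,0,0,0,0,0.001,0,0,0,0,0,0,0.001,0,0,0,0]
}}

```text
time_s: 4.7
eef_pos: [0.5494, 0.0696, 0.1625]
eef_rot: [0.0, -0.044, 0.999, -0.0]
wrist_force: [-1.7, 0.1, 5.3]
opening: 0.004
grasp_force: 2.7
```

Emit:
{"fn": "carry_out", "kwargs": {
  "steps": [0,0,0.0004,0,0,0,0,0,0,0.0004,0,0,0,0,-0.001,0,0.0004,0,0,0,0,-0.002,0,0.0004,0,0,0,0,-0.003,0,0.0004,0,0,0,0,-0.003,0,0.0004,0,0,0,0]
}}

```text
time_s: 5.3
eef_pos: [0.5525, 0.0699, 0.1624]
eef_rot: [0.0, -0.044, 0.999, -0.0]
wrist_force: [-3.0, 0.4, 6.4]
opening: -0.003
grasp_force: 3.6
```

```bash
cat >> h.py <<'E'
c0=np.array([.5623,.0118]); yaw=np.radians(5.6); A=np.array([[np.cos(yaw),np.sin(yaw)],[-np.sin(yaw),np.cos(yaw)]])
def meas(f,save=True):
    o,im=snap('wrist',f); r,b=marks(im); out=[]
    R_=[A@(plane('wrist',[c],.08,o)[0][:2]-c0)for c,s in r]; B=[A@(plane('wrist',[c],.08,o)[0][:2]-c0)for c,s in b]
    R_=[x for x in R_ if abs(x[1]-.012)<.014 and abs(x[0])<.045]; B=[x for x in B if -.018<x[1]<.003 and abs(x[0])<.045]
    print('F',o['wrist_force'].round(1),'tipbox',(A@(o['eef_pos'][:2]-c0)).round(4),'z',o['eef_pos'][2].round(4),'t',o['time_s'])
    print('rider',R_,'needle',B)
E
python3 -c "
from h import *
meas('a1.png')"
```

```text
F [-3.   0.4  6.4] tipbox [-0.004   0.0588] z 0.1624 t 5.3
rider [] needle [array([-0.02827961, -0.00543063])]
```

Emit:
{"fn": "carry_out", "kwargs": {
  "steps": [-0.001,0,0.0003,0,0,0,0,-0.002,0,0.0003,0,0,0,0,-0.003,0,0.0003,0,0,0,0,-0.004,0,0.0003,0,0,0,0,-0.004,0,0.0003,0,0,0,0]
}}

```text
time_s: 5.85
eef_pos: [0.5567, 0.0703, 0.1623]
eef_rot: [0.001, -0.044, 0.999, -0.0]
wrist_force: [-1.7, 0.4, 8.9]
opening: 0.002
grasp_force: 4.1
```

Emit:
{"fn": "carry_out", "kwargs": {
  "steps": [-0.001,0,0,0,0,0,0,-0.002,0,0,0,0,0,0,-0.003,0,0,0,0,0,0,-0.004,0,0,0,0,0,0,-0.005,0,0,0,0,0,0,-0.005,0,0,0,0,0,0]
}}

```text
time_s: 6.45
eef_pos: [0.5616, 0.0708, 0.1622]
eef_rot: [0.001, -0.044, 0.999, 0.0]
wrist_force: [-1.1, 0.2, 7.6]
opening: -0.003
grasp_force: 3.9
```

```bash
python3 -c "
from h import *
meas('a2.png')"
```

```text
F [-1.1  0.2  7.6] tipbox [0.0051 0.0587] z 0.1622 t 6.45
rider [array([0.02433754, 0.01591832])] needle [array([-0.02110895, -0.0055607 ])]
```

Emit:
{"fn": "carry_out", "kwargs": {
  "steps": [-0.001,0,0,0,0,0,0,-0.002,0,0,0,0,0,0,-0.003,0,0,0,0,0,0,-0.004,0,0,0,0,0,0,-0.004,0,0,0,0,0,0]
}}

```text
time_s: 7.0
eef_pos: [0.5656, 0.0712, 0.1622]
eef_rot: [0.001, -0.044, 0.999, 0.0]
wrist_force: [-1.7, 0.6, 7.2]
opening: -0.002
grasp_force: 3.6
```

Emit:
{"fn": "carry_out", "kwargs": {
  "steps": [0,0,-0.005,0,0,0,0,0.009,0,-0.005,0,0,0,0,0.018,0,-0.005,0,0,0,0,0.018,0,-0.005,0,0,0,0,0.018,0,-0.002,0,0,0,0,0.018,0,-0.001,0,0,0,0,0.018,0,-0.0005,0,0,0,0,0.018,0,-0.0005,0,0,0,0]
}}

```text
time_s: 7.8
eef_pos: [0.5474, 0.0694, 0.162]
eef_rot: [0.0, -0.044, 0.999, -0.0]
wrist_force: [-2.6, 0.1, 4.0]
opening: 0.003
grasp_force: 2.5
```

Emit:
{"fn": "carry_out", "kwargs": {
  "steps": [0,0,0.0006,0,0,0,0,-0.001,0,0.0006,0,0,0,0,-0.002,0,0.0006,0,0,0,0,-0.003,0,0.0006,0,0,0,0,-0.004,0,0.0006,0,0,0,0,-0.005,0,0.0006,0,0,0,0,-0.005,0,0.0006,0,0,0,0]
}}

```text
time_s: 8.5
eef_pos: [0.5529, 0.0699, 0.1619]
eef_rot: [0.001, -0.044, 0.999, -0.0]
wrist_force: [-2.0, 0.6, 6.1]
opening: 0.0
grasp_force: 3.4
```

```bash
python3 -c "
from h import *
meas('a3.png')"
```

```text
F [-2.   0.6  6.1] tipbox [-0.0037  0.0588] z 0.1619 t 8.5
rider [] needle [array([-0.01346465, -0.00556117])]
```

Emit:
{"fn": "carry_out", "kwargs": {
  "steps": [-0.001,0,0.0003,0,0,0,0,-0.002,0,0.0003,0,0,0,0,-0.003,0,0.0003,0,0,0,0,-0.004,0,0.0003,0,0,0,0,-0.005,0,0.0003,0,0,0,0,-0.006,0,0.0003,0,0,0,0,-0.006,0,0.0003,0,0,0,0]
}}

```text
time_s: 9.25
eef_pos: [0.5588, 0.0705, 0.1616]
eef_rot: [0.001, -0.044, 0.999, 0.0]
wrist_force: [-1.6, 0.4, 6.8]
opening: 0.004
grasp_force: 3.4
```

Emit:
{"fn": "carry_out", "kwargs": {
  "steps": [-0.001,0,0.0003,0,0,0,0,-0.002,0,0.0003,0,0,0,0,-0.003,0,0.0003,0,0,0,0,-0.004,0,0.0003,0,0,0,0,-0.005,0,0.0003,0,0,0,0,-0.006,0,0.0003,0,0,0,0,-0.006,0,0.0003,0,0,0,0]
}}

```text
time_s: 9.95
eef_pos: [0.5647, 0.071, 0.1612]
eef_rot: [0.0, -0.044, 0.999, 0.0]
wrist_force: [-1.1, 0.4, 6.0]
opening: -0.001
grasp_force: 3.2
```

```bash
python3 -c "
from h import *
meas('a4.png')"
```

```text
F [-1.1  0.4  6. ] tipbox [0.0082 0.0587] z 0.1612 t 9.95
rider [array([0.02413392, 0.01582079])] needle [array([-0.00376505, -0.00545689])]
```

Emit:
{"fn": "carry_out", "kwargs": {
  "steps": [0,0,-0.005,0,0,0,0,0.009,0,-0.005,0,0,0,0,0.018,0,-0.005,0,0,0,0,0.018,0,-0.005,0,0,0,0,0.018,0,-0.002,0,0,0,0,0.018,0,-0.001,0,0,0,0,0.018,0,-0.0003,0,0,0,0,0.018,0,0,0,0,0,0]
}}

```text
time_s: 10.8
eef_pos: [0.5463, 0.0693, 0.1606]
eef_rot: [-0.0, -0.044, 0.999, -0.0]
wrist_force: [-2.3, 0.5, 4.1]
opening: 0.0
grasp_force: 2.2
```

Emit:
{"fn": "carry_out", "kwargs": {
  "steps": [0,0,0.0004,0,0,0,0,-0.001,0,0.0004,0,0,0,0,-0.002,0,0.0004,0,0,0,0,-0.003,0,0.0005,0,0,0,0,-0.004,0,0.0005,0,0,0,0,-0.005,0,0.0006,0,0,0,0,-0.006,0,0.0006,0,0,0,0,-0.006,0,0.0006,0,0,0,0]
}}

```text
time_s: 11.6
eef_pos: [0.5527, 0.07, 0.1607]
eef_rot: [0.001, -0.044, 0.999, -0.0]
wrist_force: [-2.3, 0.4, 7.2]
opening: 0.005
grasp_force: 3.2
```

```bash
python3 -c "
from h import *
meas('a5.png')"
```

```text
F [-2.3  0.4  7.2] tipbox [-0.0039  0.0588] z 0.1607 t 11.6
rider [] needle [array([ 0.00180888, -0.00566797])]
```

Emit:
{"fn": "carry_out", "kwargs": {
  "steps": [-0.001,0,0.0002,0,0,0,0,-0.002,0,0.0002,0,0,0,0,-0.003,0,0.0003,0,0,0,0,-0.004,0,0.0003,0,0,0,0,-0.005,0,0.0004,0,0,0,0,-0.006,0,0.0004,0,0,0,0,-0.006,0,0.0004,0,0,0,0]
}}

```text
time_s: 12.35
eef_pos: [0.5587, 0.0705, 0.1602]
eef_rot: [0.001, -0.044, 0.999, 0.0]
wrist_force: [-1.2, 0.4, 5.8]
opening: -0.001
grasp_force: 3.1
```

Emit:
{"fn": "carry_out", "kwargs": {
  "steps": [-0.001,0,0.0002,0,0,0,0,-0.002,0,0.0002,0,0,0,0,-0.003,0,0.0003,0,0,0,0,-0.004,0,0.0003,0,0,0,0,-0.005,0,0.0004,0,0,0,0,-0.006,0,0.0004,0,0,0,0,-0.006,0,0.0004,0,0,0,0]
}}

```text
time_s: 13.05
eef_pos: [0.5645, 0.0711, 0.1597]
eef_rot: [0.0, -0.044, 0.999, 0.0]
wrist_force: [-1.0, -0.1, 6.1]
opening: 0.001
grasp_force: 2.9
```

```bash
python3 -c "
from h import *
meas('a6.png')"
```

```text
F [-1.  -0.1  6.1] tipbox [0.008  0.0588] z 0.1597 t 13.05
rider [array([0.02431469, 0.01641414])] needle [array([ 0.01190426, -0.00531936])]
```

Emit:
{"fn": "carry_out", "kwargs": {
  "steps": [0,0,-0.005,0,0,0,0,0.009,0,-0.005,0,0,0,0,0.016,0,-0.005,0,0,0,0,0.016,0,-0.005,0,0,0,0,0.016,0,-0.002,0,0,0,0,0.016,0,-0.001,0,0,0,0,0.016,0,-0.0003,0,0,0,0,0.016,0,0,0,0,0,0]
}}

```text
time_s: 13.9
eef_pos: [0.5484, 0.0695, 0.1593]
eef_rot: [0.0, -0.044, 0.999, -0.0]
wrist_force: [-2.4, -1.1, 4.2]
opening: -0.002
grasp_force: 2.4
```

Emit:
{"fn": "carry_out", "kwargs": {
  "steps": [0,0,0.0004,0,0,0,0,-0.001,0,0.0005,0,0,0,0,-0.002,0,0.0006,0,0,0,0,-0.003,0,0.0006,0,0,0,0,-0.004,0,0.0007,0,0,0,0,-0.005,0,0.0008,0,0,0,0,-0.006,0,0.0009,0,0,0,0,-0.006,0,0.0009,0,0,0,0]
}}

```text
time_s: 14.7
eef_pos: [0.5547, 0.0701, 0.159]
eef_rot: [0.001, -0.044, 0.999, -0.0]
wrist_force: [-1.7, 0.6, 6.4]
opening: -0.0
grasp_force: 3.3
```

Emit:
{"fn": "carry_out", "kwargs": {
  "steps": [-0.001,0,0.0002,0,0,0,0,-0.002,0,0.0002,0,0,0,0,-0.003,0,0.0003,0,0,0,0,-0.004,0,0.0003,0,0,0,0,-0.005,0,0.0004,0,0,0,0,-0.005,0,0.0004,0,0,0,0]
}}

```text
time_s: 15.3
eef_pos: [0.5597, 0.0706, 0.1586]
eef_rot: [0.001, -0.044, 0.999, 0.0]
wrist_force: [-2.3, 0.3, 6.3]
opening: 0.001
grasp_force: 3.3
```

```bash
python3 -c "
from h import *
meas('a7.png')"
```

```text
F [-2.3  0.3  6.3] tipbox [0.0031 0.0588] z 0.1586 t 15.3
rider [array([0.02403667, 0.00925368])] needle [array([ 0.0221075, -0.0056718])]
```

Emit:
{"fn": "carry_out", "kwargs": {
  "steps": [-0.001,0,0.0001,0,0,0,0,-0.002,0,0.0002,0,0,0,0,-0.0023,0,0.0002,0,0,0,0,-0.0023,0,0.0002,0,0,0,0,-0.0023,0,0.0002,0,0,0,0,-0.0023,0,-0.0008,0,0,0,0,-0.0023,0,-0.003,0,0,0,0,-0.0023,0,-0.012,0,0,0,0,-0.024,0,-0.06,0,0,0,0,-0.044,0,-0.1,0,0,0,0,-0.044,0,-0.1,0,0,0,0,-0.044,0,-0.1,0,0,0,0,-0.044,0,-0.1,0,0,0,0,-0.044,0,-0.1,0,0,0,0]
}}

```text
time_s: 16.75
eef_pos: [0.6017, 0.0744, 0.256]
eef_rot: [-0.002, -0.044, 0.999, 0.0]
wrist_force: [-0.2, -0.1, 0.2]
opening: 0.002
grasp_force: 0.0
```

```bash
python3 - <<'E'
from h import *
meas('a8.png')
im=cv2.imread('pics/a8.png'); cv2.imwrite('pics/a8c.png',cv2.resize(im[60:300,120:440],None,fx=2.5,fy=2.5,interpolation=cv2.INTER_CUBIC))
E
```

```text
F [-0.2 -0.1  0.2] tipbox [0.0453 0.0585] z 0.256 t 16.75
rider [array([0.02353264, 0.01639854])] needle [array([ 0.0235629 , -0.00477439])]
```

View pics/a8c.png

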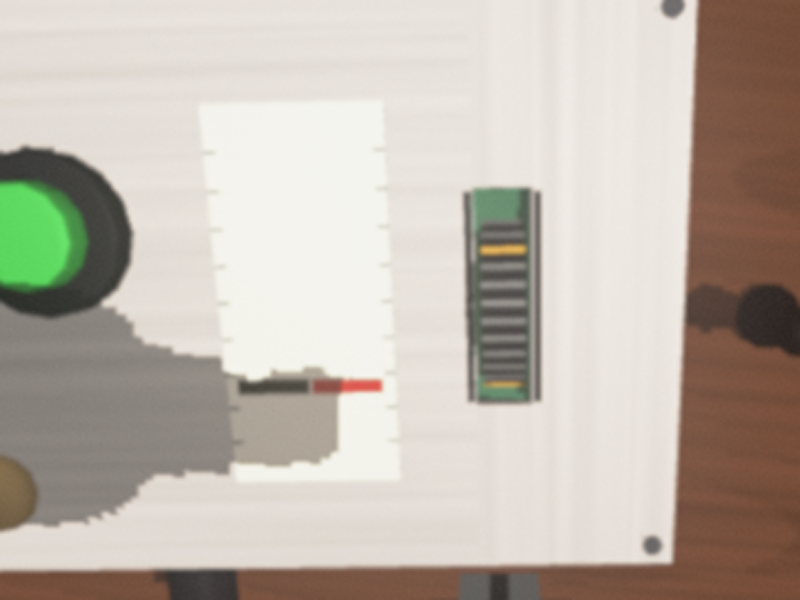

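The needle (y≈386 in the crop) and rider (y≈386) are lined up end to end, and measurement puts them within 0.1 mm. Now for the start button.

Emit:
{"fn": "carry_out", "kwargs": {
  "steps": [0.0644,-0.121,0,0,0,0,0,0.0644,-0.121,0,0,0,0,0,0.0644,-0.121,0,0,0,0,0,0.0644,-0.121,0,0,0,0,0,0.0644,-0.121,0.04,0,0,0,0,0.0644,-0.121,0.07,0,0,0,0,0.0644,-0.121,0.078,0,0,0,0,0.0644,-0.121,0.078,0,0,0,0,0.0644,-0.121,0.078,0,0,0,0,0.0644,-0.121,0.078,0,0,0,0]
}}

```text
time_s: 17.8
eef_pos: [0.5506, -0.0519, 0.1815]
eef_rot: [0.001, -0.044, 0.999, -0.0]
wrist_force: [0.5, 0.3, -0.2]
opening: 0.001
grasp_force: 0.0
```

```bash
python3 - <<'E'
from h import *
o,im=snap('wrist','b1.png'); print(o['eef_pos'],A@(o['eef_pos'][:2]-c0),o['wrist_force'])
E
```

```text
[ 0.55059019 -0.05187572  0.18154353] [-0.01786759 -0.06222914] [ 0.50516532  0.33771208 -0.16585694]
```

View pics/b1.png

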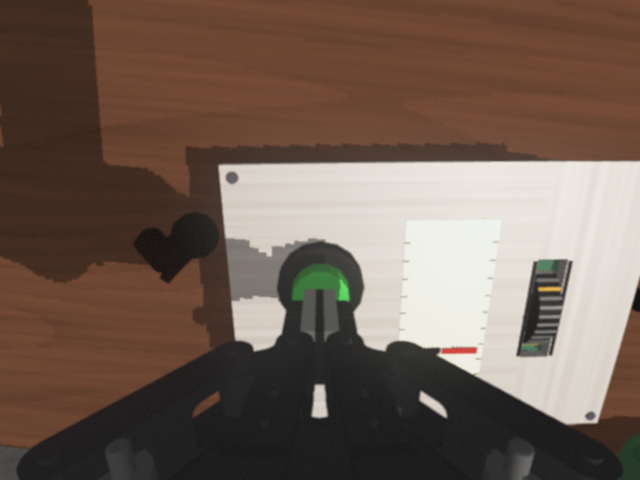

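The fingertip is centred over the button (tip at (320,290), button centre about (320,285)). I descend gently.

Emit:
{"fn": "carry_out", "kwargs": {
  "steps": [0,0,0.002,0,0,0,0,0,0,0.004,0,0,0,0,0,0,0.006,0,0,0,0,0,0,0.008,0,0,0,0,0,0,0.008,0,0,0,0,0,0,0.008,0,0,0,0]
}}

```text
time_s: 18.45
eef_pos: [0.5496, -0.0518, 0.172]
eef_rot: [0.0, -0.044, 0.999, -0.0]
wrist_force: [0.6, 0.7, 2.7]
opening: 0.002
grasp_force: 1.4
```

Emit:
{"fn": "carry_out", "kwargs": {
  "steps": [0,0,0.001,0,0,0,0,0,0,0.002,0,0,0,0,0,0,0.003,0,0,0,0,0,0,0.003,0,0,0,0,0,0,0.003,0,0,0,0]
}}

```text
time_s: 18.95
eef_pos: [0.5496, -0.0519, 0.169]
eef_rot: [0.0, -0.044, 0.999, -0.0]
wrist_force: [0.1, -0.0, 4.8]
opening: 0.0
grasp_force: 2.3
```

Emit:
{"fn": "carry_out", "kwargs": {
  "steps": [0,0,0.0005,0,0,0,0,0,0,0.001,0,0,0,0,0,0,0.001,0,0,0,0,0,0,0.001,0,0,0,0]
}}

```text
time_s: 19.35
eef_pos: [0.5496, -0.0519, 0.1686]
eef_rot: [0.0, -0.044, 0.999, -0.0]
wrist_force: [-2.2, 1.2, 9.3]
opening: 0.001
grasp_force: 4.9
```

The hard stop is felt at 9.3 N. I press slightly more, then release and retreat.

Emit:
{"fn": "carry_out", "kwargs": {
  "steps": [0,0,0.0003,0,0,0,0,0,0,0.0003,0,0,0,0,0,0,0.0003,0,0,0,0]
}}

```text
time_s: 19.65
eef_pos: [0.5497, -0.0519, 0.1685]
eef_rot: [0.0, -0.044, 0.999, -0.0]
wrist_force: [-2.8, 1.4, 11.8]
opening: 0.0
grasp_force: 5.9
```

Emit:
{"fn": "carry_out", "kwargs": {
  "steps": [0,0,-0.003,0,0,0,0,0,0,-0.012,0,0,0,0,0,0,-0.05,0,0,0,0,-0.03,0.05,-0.1,0,0,0,0,-0.05,0.08,-0.1,0,0,0,0,-0.05,0.08,-0.1,0,0,0,0,-0.05,0.08,-0.1,0,0,0,0,-0.05,0.08,-0.1,0,0,0,0,-0.05,0.08,-0.1,0,0,0,0]
}}

```text
time_s: 20.55
eef_pos: [0.5911, 0.0312, 0.2661]
eef_rot: [-0.001, -0.044, 0.999, 0.0]
wrist_force: [-0.6, 0.2, -0.7]
opening: 0.003
grasp_force: 0.0
```

```bash
python3 -c "
from h import *
meas('c1.png')"
```

```text
F [-0.6  0.2 -0.7] tipbox [0.0306 0.0165] z 0.2661 t 20.55
rider [array([0.02363896, 0.0162002 ])] needle [array([ 0.02375872, -0.00497512])]
```

View pics/c1.png

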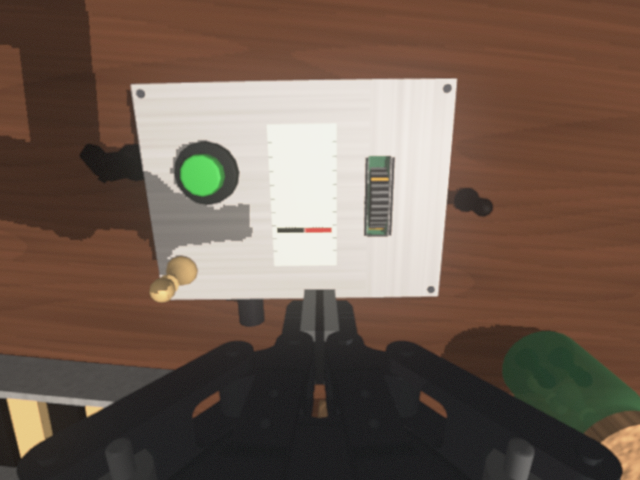

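The needle (290,230) and rider (318,230) are still lined up. The button has come back up and the bystanders are in place.

```bash
python3 -c "
from bench import ctrl
print(ctrl.hand_in())"
```

```text
the job is handed in; nothing more can be done
None
```

The job is handed in: the needle measures within about 0.1 mm of the rider, then start was pressed to its stop and came back; force readings stayed under 12 N, the last wrist picture shows nothing moved, and it took about 21 s.

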